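# Set the stone sample cell in the translucency gauge

### The arm

A 6-joint arm with a two-finger parallel gripper is mounted at the origin on the work surface. World frame = base frame: x ahead of the robot, y to its left, z up, the work surface at z = 0. Lengths are in m, angles in degrees, forces in N, time in s.
With the tool pointing down it reaches from about 0.375 to 0.9 m from the base axis. Payload 3.1 kg.
Tool frame: the origin (TCP) lies at the very end of the fingers, on their centre line; the grasp point (between the pads) lies 19 mm behind it; z points along the fingers, y is the line along which they close (so a half turn about z gives the same grasp; the last joint's range is limited). The gripper opens to 87 mm and grips with 3 to 60 N. Pads are 19 mm wide; open, the fingers measure 117 mm over their backs; the gripper's body (75 mm by 190 mm) begins 51 mm behind the grasp point.
Start: joints at [56.866, 30.224, 82.088, -0, 67.689, -10.227], TCP at [0.243, 0.576, 0.191] pointing down, gripper open.
Joint ranges: [-176.69, 176.69], [-43.24, 126.21], [12.49, 139.97], [-82, 262], [0, 151.66], [-163.58, 163.58]. Speed limits (degrees/s): [159.86, 159.86, 180, 180, 180, 180].

### API

Orientations are given as a 3x3 rotation matrix whose columns are the frame's x, y, z axes.
In Python, from cell import manip, vision, find_in, silhouettes, place_of gives the robot as it stands.
- The arm moves only by the shell command python3 -m creep 'ROWS' [OPENING] [FORCE]. ROWS is JSON, a list of rows, each a list of 6 numbers: the shift along the world's x, y, z in units of 40 mm (1.0 is 40 mm), then the turn, a rotation vector about the world's x, y, z in units of 6 degrees (1.0 is 6 degrees). A call has 1 to 12 rows; each row is the pose to reach, as a shift and turn from the pose commanded when the call began; what a row does not reach only later rows make up. A row lasts 1/12 s, in which the tool goes at most 41.7 mm and 7.16 degrees, less where a joint would pass 70% of its speed; a pose out of reach is approached as far as the arm can. A call with a gripper value outside its range is refused whole. OPENING is the closure, from 0 (fully open) to 1 (shut), set as the call begins (- or left out, the last holds). The fingers move at their own pace and stop on an object; FORCE is the grip in N (left out, the last holds). Time passes only in rows, so rows that repeat a pose let the fingers close. It gives the time, the measured TCP pose, the force, the opening and the grip force at its end, in the units of the state.
- manip.observe(): the state, without advancing time (a new reading comes with each control period).
- vision.capture(name): name is "scene" or "top" or "wrist"; returns the picture (400x640x3 uint8, red, green, blue); there is no depth.
- vision.camera_params(name): a dict with "camera_matrix" (3x3 intrinsics, pixels), "world_from_camera" (4x4, takes a point from camera to world coordinates). Camera axes: x right, y up, looking along -z (the intrinsics and any distortion apply to the point x, -y, -z); pixel columns grow to the right and rows downward; lengths in m; the calibration is good to about 2 mm. A picture is of the moment at which its call begins: read the wrist's pose just before it. camera_params takes no time and is no camera call; for the wrist camera it gives the pose at the moment of the call.
- manip.hand_in(): hands the job in; it is judged then, once.
Trained networks look in the newest picture that a camera, given by its name, has taken for a name from the list of things; names that differ only in an ending like _2 or _b are one class to them, and where a whole thing is asked for, a point or a joint stands for the part that bears it (a point fixed in the world has none). Each returns a list of dicts, best first, with "confidence" (0 to 1); they miss things now and then, are a little off and sometimes report something else, mostly with a low value. They report only what shows in the picture. A call takes as long as a camera call.
- find_in(camera, thing): "rect" ([left, top, right, bottom] in pixels, round what is visible of it).
- silhouettes(camera, thing): "mask" (400x640 bool, what is visible of it) and "rect" ([left, top, right, bottom] in pixels, round what is visible of it).
- place_of(camera, thing): "xy" ([column, row] in pixels: a listed point, or the origin of a listed thing).
The state is a dict: "time_s": time; "q": joint angles; "joint_vel": joint speeds; "joint_torque": joint torques, N m; "tool_pos": TCP position; "tcp_rot": TCP orientation; "force": force on the tool from outside, world axes, zero at the start; "ft_torque": the same for the moment, N m; "width": opening from 0.0 (shut) to 1.0 (fully open); "grip_force": force on a finger pad.
Only numpy, scipy, OpenCV 4.12 (cv2) and the standard library are available. Lean on these libraries where they do the work, as an engineer would, in place of code of your own. Each camera call takes 0.05 s, during which the arm holds its last target. There are 200 camera calls.

### The job

Set the sample cell in the saddle of the translucency gauge so that its clear glass windows face the lamp and the detector. The saddle has been clamped somewhere along its slide, so find its pocket by feel with a light touch, then press the cell gently down past the spring catch until it is fully home, never forcing it, and let go. Leave the zero block, the finial and the wax tin standing where they are.

Things in the scene. Friction and masses are not known exactly. Their poses are not given: they have to be found in the camera images.
- cell: Sample cell: upright aluminium frame 36 x 36 x 72 mm, about 0.16 kg, with a flat black grip tab on top, standing loose on the bench. Origin: centre of the underside; z up. A groove 3 mm deep, 7 to 15 mm above the foot, runs along both solid sides (+-y) for the spring catch.
- cell_window (a point): Centre of the cell's clear windows, 46 mm above its foot. A glass window 26 mm wide and 40 mm tall is in each of two opposite faces, looking along this point's +x and -x (the cell's own x), with a white stone slice between them; the +y and -y faces are solid metal. Turned half round, the cell is the same.
- cell_tab (a point): Middle of the grip tab, 90 mm above the foot, on the cell's axis. The tab is 12 mm thick along the cell's x (pinch it along x: its broad flats look the same way as the windows), 32 mm wide along y, 36 mm tall (72 to 108 mm above the foot).
- gauge: Translucency gauge, fixed: base plate 112 (x) x 330 (y) x 12 mm; lamp house at +y, detector house at -y, grey boxes 84 mm along x, tops 86 to 90 mm above the bench, starting 60 mm either side of the centre; a 36 mm lens barrel juts from each towards the centre, ending 44 mm from it. Origin: centre of the base's underside, on the bench; z up.
- light_path (a point): Middle of the light path, which runs along this point's y (the gauge's y) from the lamp's lens to the detector's lens, 66 mm above the bench, through the open gap of 88 mm between the two barrels. When the cell is home its windows are at this height and its tab stands 92 to 128 mm above the bench, above the barrels and houses.
- slide_mid (a point): Mid-travel of the cell saddle, at the level of its flat upper face, 42 mm above the bench. The saddle (aluminium, 64 mm in x, 60 mm in y) is clamped with its centre anywhere from 17 mm to the -y side to 17 mm to the +y side of this point, unmeasured; a push under 50 N does not shift it. The pocket is in its middle, at this point's x, square to the gauge.
- catch (a point): Spring catch at mid-travel (it sits in the saddle): a 10 mm steel ball standing 3 mm into the pocket from its -x wall, 10 mm above the floor. The pocket is 37.5 mm square, 22 mm deep, floor 20 mm above the bench, with a 60-degree lead-in 3 mm wide on its x walls, 1 mm on its y walls. Passing the ball takes 8 to 14 N; it clicks into the cell's groove and the foot meets the firm floor.
- zero_block: Bystander: solid aluminium block 36 x 36 x 72 mm without windows, with a round black knob of 22 mm diameter on top (96 mm in all). Origin: centre of its underside, z up.
- finial: Bystander: a turned white stone finial, round, 48 mm in diameter and 78 mm tall. Origin: centre of its underside, z up.
- wax_tin: Bystander: a low round metal tin, 64 mm in diameter and 50 mm tall. Origin: centre of its underside, z up.

How it is judged (in metres and radians):
On the way:
1. the cell is lifted clear of the bench (height (world z) of cell above 0.06 m), for 0.2 s.
At the end, for the whole second after the job is handed in: The cell stands in the saddle's pocket fully home (underside 20 mm above the bench, within 2.5 mm), upright within 3 degrees, within 3 mm across and 20 mm along the light path of the gauge's centre, windows facing lamp and detector within 4 degrees (either way round), at rest and released (z of cell in the frame of gauge between 0.0175 and 0.0225 m and x of cell in the frame of gauge between -0.003 and 0.003 m and y of cell in the frame of gauge between -0.02 and 0.02 m and angle between the x axis of cell and the y axis of gauge, either way round below 0.07 rad and angle between cell's own z axis and vertical below 0.05 rad and linear speed of cell below 0.02 m/s); the robot touches nothing.
It fails at once if the cell is forced: more than 60 N between the cell and the gauge or its saddle (contact force between cell and gauge above 60 N).
It fails at once if the zero block is knocked over or moved by more than 25 mm (distance of zero_block from where it was at the start of the episode above 0.025 m or angle between zero_block's own z axis and vertical above 0.4 rad).
It fails at once if the finial is knocked over or moved by more than 25 mm (distance of finial from where it was at the start of the episode above 0.025 m or angle between finial's own z axis and vertical above 0.4 rad).
It fails at once if the wax tin is knocked over or moved by more than 25 mm (distance of wax_tin from where it was at the start of the episode above 0.025 m or angle between wax_tin's own z axis and vertical above 0.4 rad).
It also fails if it takes over 72 s, if anything falls off the work surface, if the arm or the gripper's body presses on something with over 40 N, if the wrist force passes 120 N, or if a joint passes its speed limit or range.

## Working session

There is one attempt and no reset: what is moved stays moved. The work goes in short steps, Python scripts to look and compute and a shell command to move; the robot and the scene stay as the last step left them, time stands still between calls to the robot, and variables do not carry over. Pictures are saved under pics/ and viewed, at most 10 in all, crops included, and the job is handed in when it is done.

```bash
mkdir -p pics; ls; cat > h.py <<'E'
import numpy as np, cv2
from cell import manip, vision, find_in, silhouettes, place_of
def ray(cam,xy,P=None):
    P=P or vision.camera_params(cam); K=np.array(P["camera_matrix"]); T=np.array(P["world_from_camera"])
    d=np.linalg.inv(K)@[xy[0],xy[1],1]; d=T[:3,:3]@[d[0],-d[1],-d[2]]
    return T[:3,3], d/np.linalg.norm(d)
def tri(rays):
    A=sum(np.eye(3)-np.outer(d,d) for o,d in rays); b=sum((np.eye(3)-np.outer(d,d))@o for o,d in rays)
    X=np.linalg.solve(A,b); return X,[np.linalg.norm(np.cross(X-o,d)) for o,d in rays]
def proj(cam,X,P=None):
    P=P or vision.camera_params(cam); K=np.array(P["camera_matrix"]); T=np.linalg.inv(np.array(P["world_from_camera"]))
    p=T[:3,:3]@X+T[:3,3]; p=K@[p[0],-p[1],-p[2]]; return p[:2]/p[2]
def save(cam,fn):
    im=vision.capture(cam); cv2.imwrite("pics/"+fn,im[:,:,::-1]); return im
E
python3 - <<'E'
from h import *
np.set_printoptions(precision=4,suppress=True)
for c in("scene","top"): 
    save(c,c+"0.png"); P=vision.camera_params(c); print(c,P.keys(),np.array(P["world_from_camera"]).round(3).tolist())
R={}
for t in["cell","cell_window","cell_tab","gauge","light_path","slide_mid","catch","zero_block","finial","wax_tin"]:
    r=[]
    for c in("scene","top"):
        l=place_of(c,t); print(t,c,[(np.round(a["xy"],1).tolist(),round(a["confidence"],2)) for a in l[:3]])
        if l:r.append(ray(c,l[0]["xy"]))
    if len(r)==2: print("   ",*tri(r))
print(manip.observe())
a=cv2.imread("pics/scene0.png");b=cv2.imread("pics/top0.png")
cv2.imwrite("pics/both.png",cv2.resize(np.vstack([a,b]),(480,600),interpolation=cv2.INTER_AREA) if 0 else np.vstack([a,b])[:,:])
E
```

```text
pics
scene dict_keys(['camera_matrix', 'world_from_camera']) [[-0.017, -0.687, 0.727, 1.173], [1.0, -0.012, 0.012, -0.098], [0.001, 0.727, 0.687, 0.609], [0.0, 0.0, 0.0, 1.0]]
top dict_keys(['camera_matrix', 'world_from_camera']) [[0.019, 0.993, -0.12, 0.5], [-0.999, 0.024, 0.034, -0.083], [0.036, 0.119, 0.992, 0.897], [0.0, 0.0, 0.0, 1.0]]
cell scene [([275.4, 185.4], 0.6)]
cell top [([375.8, 252.7], 0.76)]
    [ 0.483  -0.2279  0.0106] [np.float64(0.002865279766821102), np.float64(0.0028652797668211652)]
cell_window scene [([272.9, 173.4], 0.61)]
cell_window top [([377.5, 257.4], 0.66)]
    [ 0.4733 -0.2298  0.0391] [np.float64(0.005382995210206267), np.float64(0.005382995210206279)]
cell_tab scene [([271.9, 161.2], 0.92)]
cell_tab top [([383.0, 253.2], 0.75)]
    [ 0.4835 -0.2304  0.0829] [np.float64(0.0016145837780926968), np.float64(0.0016145837780926922)]
gauge scene [([421.8, 207.4], 0.75), ([277.0, 173.2], 0.23)]
gauge top [([232.7, 226.3], 0.66)]
    [ 0.5374  0.1093 -0.0032] [np.float64(0.00039704451040373955), np.float64(0.00039704451040358907)]
light_path scene [([432.8, 
[... 857 characters left out ...]
, 0.89)]
wax_tin top [([232.1, 224.6], 0.46)]
    [ 0.5853  0.0093 -0.137 ] [np.float64(0.1328451900383794), np.float64(0.13284519003837938)]
{'time_s': 1.1, 'q': array([ 56.8663,  30.2238,  82.086 ,   0.0005,  67.6893, -10.2282]), 'joint_vel': array([-0.0698, -0.036 , -0.0009, -0.0096, -0.0508,  0.0251]), 'joint_torque': array([ -0.0001, -44.0013, -17.6992,   0.0636,   0.0504,   0.    ]), 'tool_pos': array([0.2432, 0.5757, 0.1907]), 'tcp_rot': array([[-0.9211,  0.3892,  0.    ],
       [ 0.3892,  0.9211,  0.    ],
       [ 0.    ,  0.    , -1.    ]]), 'force': array([ 0.4282, -0.3896, -0.7375]), 'ft_torque': array([ 0.0025, -0.014 ,  0.0012]), 'grip_force': 0.0, 'width': 0.9968885673535295}
```

View pics/scene0.png

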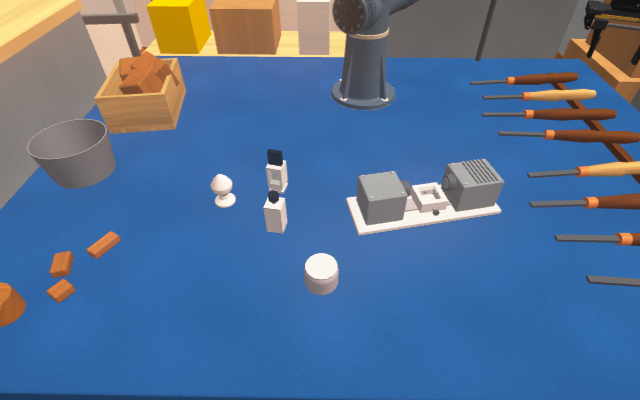

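View pics/top0.png

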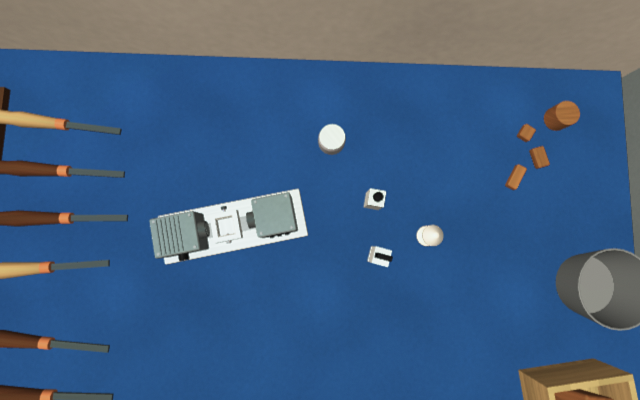

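The scene view shows the cell at about (277,172), the zero block at (276,213), the finial at (223,190), the tin at (321,273) and the gauge at (425,197). The top view shows the cell at (380,256), the zero block at (375,199) and the gauge saddle at (228,226). I'll move above the gauge for a close look.

```bash
python3 -m creep '[[0.3,-0.7,0.3,0,0,0],[0.8,-1.5,0.7,0,0,0],[1.3,-2.3,1,0,0,0],[1.8,-3.1,1.3,0,0,0],[2.3,-3.9,1.6,0,0,0],[2.8,-4.7,1.9,0,0,0],[3.3,-5.5,2.2,0,0,0],[3.8,-6.3,2.5,0,0,0],[4.3,-7.1,2.7,0,0,0],[4.8,-7.9,2.7,0,0,0],[5.2,-8.7,2.7,0,0,0],[5.6,-9.3,2.7,0,0,0]]' 0.5
python3 -m creep '[[0.5,-0.7,0,0,0,0],[1,-1.4,0,0,0,0],[1.4,-2,0,0,0,0],[1.4,-2,0,0,0,0],[1.4,-2,0,0,0,0]]'
python3 - <<'E'
from h import *
P=vision.camera_params("wrist"); save("wrist","w1.png"); print(np.array(P["world_from_camera"]).round(3).tolist(),manip.observe()["tool_pos"])
import pickle; pickle.dump(P,open("w1.pkl","wb"))
for t in["gauge","light_path","slide_mid","catch"]:
    print(t,[(np.round(a["xy"],1).tolist(),round(a["confidence"],2)) for a in place_of("wrist",t)[:3]])
E
```

```text
time_s: 2.1
tool_pos: [0.468, 0.2012, 0.2991]
tcp_rot: [[-0.921, 0.39, 0.001], [0.39, 0.921, -0.001], [-0.001, -0.0, -1.0]]
force: [-0.1, -0.7, -0.1]
width: 0.501
grip_force: 0.0
time_s: 2.52
tool_pos: [0.5239, 0.1225, 0.2984]
tcp_rot: [[-0.92, 0.392, -0.0], [0.392, 0.92, 0.0], [0.001, 0.0, -1.0]]
force: [-0.4, -0.1, 1.3]
width: 0.502
grip_force: 0.0
[[0.392, -0.89, -0.234, 0.461], [0.92, 0.38, 0.098, 0.15], [0.001, -0.254, 0.967, 0.492], [0.0, 0.0, 0.0, 1.0]] [0.52295943 0.12348936 0.29841872]
gauge [([316.7, 180.8], 0.61)]
light_path [([314.7, 190.6], 0.61)]
slide_mid [([316.5, 187.3], 0.89)]
catch [([308.3, 176.0], 0.71)]
```

View pics/w1.png

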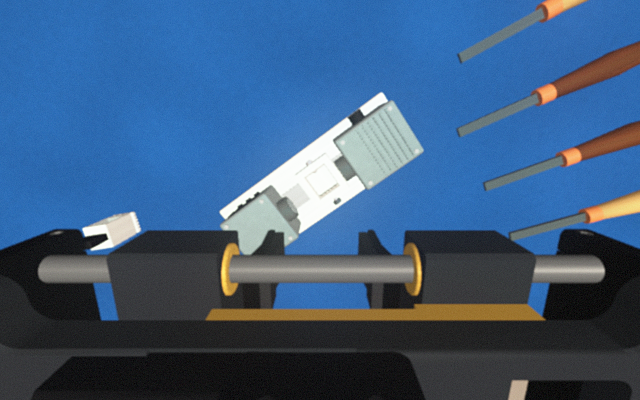

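The wrist view shows the gauge with its far base edge running from (384,94) to (221,211) and the saddle at about (320,181). I'll zoom crops to get corners.

```bash
python3 - <<'E'
import cv2,numpy as np
t=cv2.imread("pics/top0.png");w=cv2.imread("pics/w1.png");s=cv2.imread("pics/scene0.png")
def c(i,x,y,w_,h_,k): return cv2.resize(i[y:y+h_,x:x+w_],None,fx=k,fy=k,interpolation=cv2.INTER_CUBIC)
A=np.hstack([c(t,140,180,200,100,4)])            #800x400... top gauge
A=c(t,145,185,170,85,3)  #510x255
B=c(w,210,85,225,170,2)  #450x340
C=c(t,355,240,48,42,6)   #288x252
D=c(s,340,150,170,90,2)  #340x180
cv=np.zeros((600,800,3),np.uint8)
cv[0:255,0:510]=A; cv[0:252,512:800]=C; cv[258:598,0:450]=B; cv[258:438,455:795]=D
cv2.imwrite("pics/comp1.png",cv)
E
```

```text
(no output)
```

View pics/comp1.png

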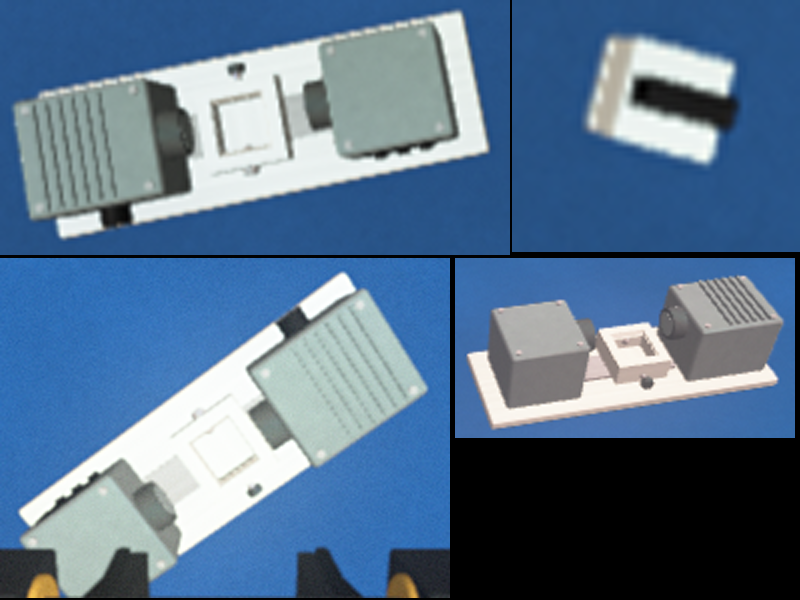

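Composite: base corners are clear in all three views, and the saddle pocket is at top (225,227), wrist (322,177) and scene (429,192). Next I'll fit the gauge pose and the cell pose.

```bash
python3 - <<'E'
from h import *
import pickle; from scipy.optimize import least_squares
PW=pickle.load(open("w1.pkl","rb"));PT=vision.camera_params("top");PS=vision.camera_params("scene")
np.set_printoptions(precision=4,suppress=True)
obs=[(PT,(298.7,189),(.056,-.165)),(PT,(307.7,235),(-.056,-.165)),(PT,(165.7,264.3),(-.056,.165)),
(PW,(382.5,92.5),(.056,.165)),(PW,(220,213.5),(.056,-.165)),
(PS,(347.5,198),(-.056,-.165)),(PS,(359,234.5),(.056,-.165)),(PS,(500.5,211.5),(.056,.165))]
def loc(PP,xy,z):
    o,d=ray(0,xy,PP); return (o+d*(z-o[2])/d[2])
for s in (1,-1):  # sign of wrist far edge x side, check
  O=[(P,u,(m[0]*(s if P is PW else 1),m[1])) for P,u,m in obs]
  def res(p):
    c,sn=np.cos(p[2]),np.sin(p[2]); r=[]
    for P,u,m in O:
        X=np.array([p[0]+c*m[0]-sn*m[1],p[1]+sn*m[0]+c*m[1],.012]); r+=list(proj(0,X,P)-u)
    return r
  q=least_squares(res,[.54,.11,0],loss="soft_l1"); print(s,q.x,np.degrees(q.x[2]),np.round(q.fun,1))
  if s==1:g=q.x
for n,P,u in(("T",PT,(225.3,226.7)),("W",PW,(322.5,177.5)),("S",PS,(429.5,192))):
    X=loc(P,u,.042); d=X[:2]-g[:2]; c,sn=np.cos(g[2]),np.sin(g[2]); print(n,X,"gauge frame",c*d[0]+sn*d[1],-sn*d[0]+c*d[1])
print(*tri([ray(0,u,P) for P,u in((PT,(225.3,226.7)),(PW,(322.5,177.5)),(PS,(429.5,192)))]))
# cell: top of frame z=.072 : crop/6 + (355,240); x offset 512
f=lambda a,b:((a-512)/6+355,b/6+240)
ys=[loc(PT,f(*p),.072) for p in((735,62),(712,163),(612,140),(637,38))]
print(np.array(ys),np.mean(ys,0))
tb=[loc(PT,f(*p),.108) for p in((738,98),(733,130),(635,80),(631,103))]; print(np.array(tb),np.mean(tb,0))
E
```

```text
1 [0.5336 0.1057 0.2436] 13.957065498318837 [-0.9 -0.4  0.5  0.5 -0.8  3.8 33.7 52.9 38.4 46.1 -3.3 -1.8 -1.  -3.2
 -0.6 -4.7]
-1 [0.5423 0.1078 0.2226] 12.753757347002123 [-0.9 -2.8 -0.5 -1.7 -2.2 -1.5 -0.6 -0.3 -1.6 -0.3 -2.2 -0.3 -0.8 -1.2
  1.9 -0.8]
T [0.5342 0.1154 0.042 ] gauge frame 0.0029215691828428287 0.009317321403119255
W [0.5323 0.1228 0.042 ] gauge frame 0.0028418188965386505 0.016924914616238237
S [0.5349 0.1193 0.042 ] gauge frame 0.004504305773523863 0.012948537212708191
[0.5332 0.1197 0.0389] [np.float64(0.0036284259943394842), np.float64(0.0029532539826906115), np.float64(0.0012926221013710357)]
[[ 0.4897 -0.2506  0.072 ]
 [ 0.4538 -0.2423  0.072 ]
 [ 0.4612 -0.2064  0.072 ]
 [ 0.4976 -0.2152  0.072 ]] [ 0.4756 -0.2286  0.072 ]
[[ 0.4779 -0.2443  0.108 ]
 [ 0.467  -0.2426  0.108 ]
 [ 0.4834 -0.2088  0.108 ]
 [ 0.4755 -0.2075  0.108 ]] [ 0.476  -0.2258  0.108 ]
```

```bash
python3 -m creep '[[-0.1,-0.9,0,0,0,-1.1],[-0.2,-1.8,0,0,0,-2.2],[-0.3,-2.7,0,0,0,-3.3],[-0.5,-3.6,-0.1,0,0,-4.4],[-0.6,-4.5,-0.2,0,0,-5.5],[-0.7,-5.4,-0.3,0,0,-6.6],[-0.8,-6.3,-0.4,0,0,-7.7],[-0.9,-7.2,-0.6,0,0,-8.8],[-1.1,-8.1,-0.8,0,0,-9.9],[-1.2,-9,-1,0,0,-11],[-1.3,-9.8,-1.2,0,0,-12.1],[-1.4,-10.6,-1.4,0,0,-13.17]]'
python3 -m creep '[[0,0,0,0,0,0],[0,0,0,0,0,0],[0,0,0,0,0,0]]'
python3 - <<'E'
from h import *
P=vision.camera_params("wrist"); save("wrist","w2.png"); print(np.array(P["world_from_camera"]).round(3).tolist(),manip.observe()["tool_pos"],manip.observe()["q"])
import pickle; pickle.dump(P,open("w2.pkl","wb"))
for t in["cell","cell_window","cell_tab"]:
    print(t,[(np.round(a["xy"],1).tolist(),round(a["confidence"],2)) for a in place_of("wrist",t)[:3]])
im=cv2.imread("pics/w2.png"); cv2.imwrite("pics/w2c.png",cv2.resize(im[0:300,120:520],None,fx=2,fy=2,interpolation=cv2.INTER_CUBIC))
E
```

```text
time_s: 3.77
tool_pos: [0.4672, -0.301, 0.2426]
tcp_rot: [[0.211, 0.977, 0.0], [0.977, -0.211, -0.0], [-0.0, 0.0, -1.0]]
force: [0.2, -0.2, 0.1]
width: 0.501
grip_force: 0.0
time_s: 4.02
tool_pos: [0.4673, -0.299, 0.2427]
tcp_rot: [[0.205, 0.979, -0.0], [0.979, -0.205, 0.001], [0.001, -0.0, -1.0]]
force: [0.0, -1.0, -0.3]
width: 0.497
grip_force: 0.0
[[0.979, 0.199, 0.051, 0.482], [-0.205, 0.947, 0.246, -0.231], [0.0, -0.252, 0.968, 0.436], [0.0, 0.0, 0.0, 1.0]] [ 0.46748545 -0.29863955  0.24293239] [-4.41316395e+01  2.14122360e+01  8.86108301e+01  3.04222231e-02
  7.00008935e+01 -3.23542264e+01]
cell [([314.7, 123.0], 0.87)]
cell_window [([318.6, 122.1], 0.69), ([314.3, 120.3], 0.59)]
cell_tab [([314.6, 119.7], 0.78), ([314.4, 123.5], 0.59)]
```

View pics/w2c.png

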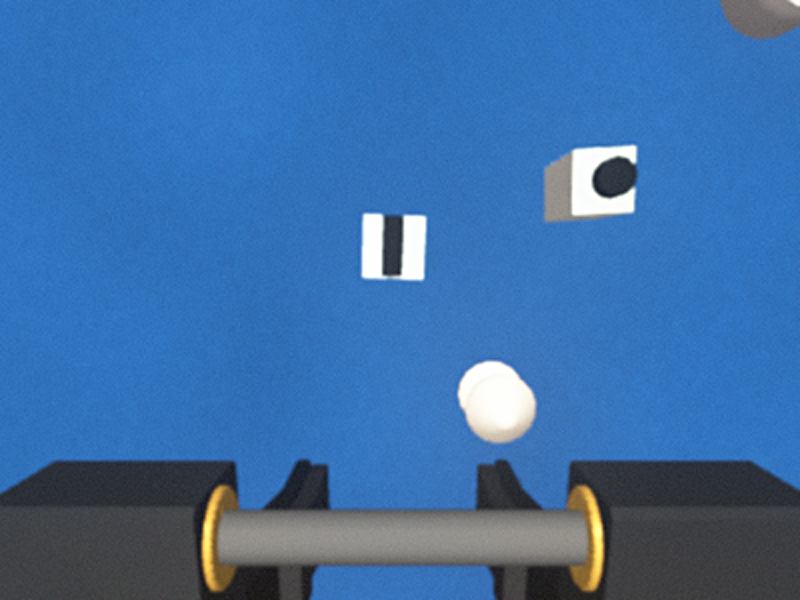

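The close-up shows the cell almost directly below the camera and square to the tool. Its tab is at crop (393,245), which is pixel (316.5,122.5). The zero block is to the upper right and the finial is nearer.

```bash
python3 - <<'E'
from h import *
import pickle
P=pickle.load(open("w2.pkl","rb"));PT=vision.camera_params("top");PS=vision.camera_params("scene")
for u,z in(((317.2,123.2),.072),((316.5,122.5),.108)):
    o,d=ray(0,u,P); print(o+d*(z-o[2])/d[2])
print(*tri([ray(0,(316.5,122.3),P),ray(0,(383.7,257.1),PT),ray(0,(271.9,156.5),PS)]))
i=silhouettes("wrist","cell_tab")
E
```

```text
[ 0.47893176 -0.22580687  0.072     ]
[ 0.47867219 -0.2254673   0.108     ]
[ 0.47742108 -0.22846794  0.09235237] [np.float64(0.0036592949655466656), np.float64(0.0018765466382364272), np.float64(0.00343336423693457)]
```

```bash
python3 -m creep '[[0.14,0.9,0,0,0,0],[0.28,1.83,0,0,0,0],[0.28,1.83,-0.8,0,0,0],[0.28,1.83,-1.6,0,0,0],[0.28,1.83,-2.4,0,0,0],[0.28,1.83,-3.1,0,0,0],[0.28,1.83,-3.6,0,0,0],[0.28,1.83,-3.9,0,0,0],[0.28,1.83,-4.03,0,0,0],[0.28,1.83,-4.03,0,0,0],[0.28,1.83,-4.03,0,0,0]]'
python3 -m creep '[[0,0,0,0,0,0],[0,0,0,0,0,0],[0,0,0,0,0,0],[0,0,0,0,0,0],[0,0,0,0,0,0],[0,0,0,0,0,0],[0,0,0,0,0,0],[0,0,0,0,0,0],[0,0,0,0,0,0],[0,0,0,0,0,0]]' 0.95 25
```

```text
time_s: 5.18
tool_pos: [0.479, -0.2271, 0.082]
tcp_rot: [[0.206, 0.979, 0.001], [0.979, -0.206, -0.001], [-0.0, 0.001, -1.0]]
force: [0.0, 0.0, 0.1]
width: 0.498
grip_force: 0.0
time_s: 6.02
tool_pos: [0.4784, -0.2271, 0.0814]
tcp_rot: [[0.207, 0.978, -0.0], [0.978, -0.207, 0.0], [0.0, -0.0, -1.0]]
force: [0.7, -0.2, -0.4]
width: 0.053
grip_force: 0.0
```

Nothing is between the fingers, so I'll look from the cameras.

```bash
python3 - <<'E'
from h import *
s=save("scene","s2.png")[:,:,::-1];t=save("top","t2.png")[:,:,::-1];w=save("wrist","w3.png")[:,:,::-1]
c=lambda i,x,y,a,b,k: cv2.resize(i[y:y+b,x:x+a],None,fx=k,fy=k,interpolation=cv2.INTER_CUBIC)
A=c(s,190,100,130,150,3);B=c(t,330,180,130,130,3); C=np.zeros((600,800,3),np.uint8)
C[:450,:390]=A;C[:390,400:790]=B;C[400:600,400:720]=c(w,0,0,640,400,.5)
cv2.imwrite("pics/comp2.png",C)
E
```

```text
(no output)
```

View pics/comp2.png

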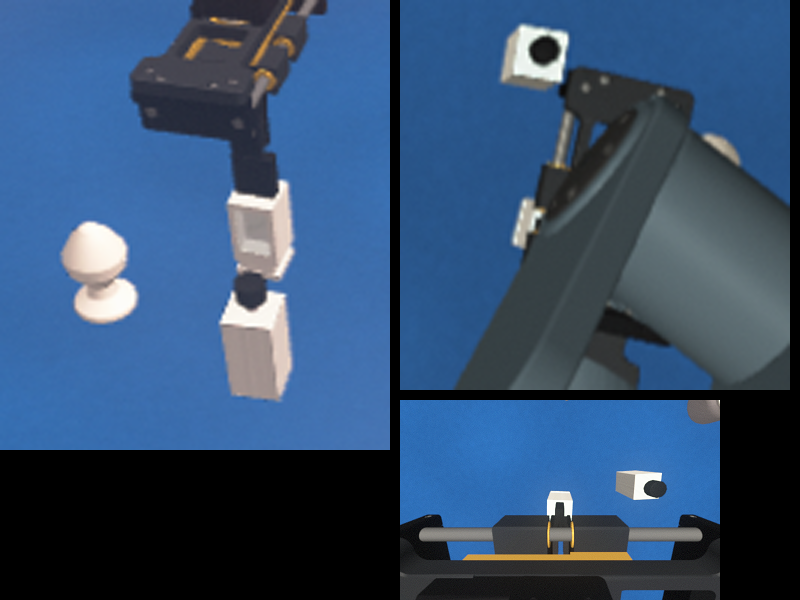

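```bash
python3 -m creep '[[0,0,0,0,0,0],[0,0,0,0,0,0],[0,0,0,0,0,0],[0,0,0,0,0,0]]' 1 25; python3 - <<'E'
from h import *
w=cv2.imread("pics/w3.png"); s=cv2.imread("pics/s2.png")
a=cv2.resize(w[170:300,240:400],None,fx=4,fy=4,interpolation=cv2.INTER_CUBIC)[:,:400+0]
a=cv2.resize(w[170:320,270:370],None,fx=4,fy=4,interpolation=cv2.INTER_CUBIC);b=cv2.resize(s[130:230,245:310],None,fx=6,fy=6,interpolation=cv2.INTER_CUBIC)
C=np.zeros((600,800,3),np.uint8);C[:,:400]=a;C[:,405:795]=b;cv2.imwrite("pics/comp3.png",C)
E
```

```text
time_s: 6.5
tool_pos: [0.4784, -0.2271, 0.0814]
tcp_rot: [[0.207, 0.978, -0.0], [0.978, -0.207, 0.0], [0.0, -0.0, -1.0]]
force: [0.6, 0.2, -0.7]
width: 0.011
grip_force: 0.0
```

View pics/comp3.png

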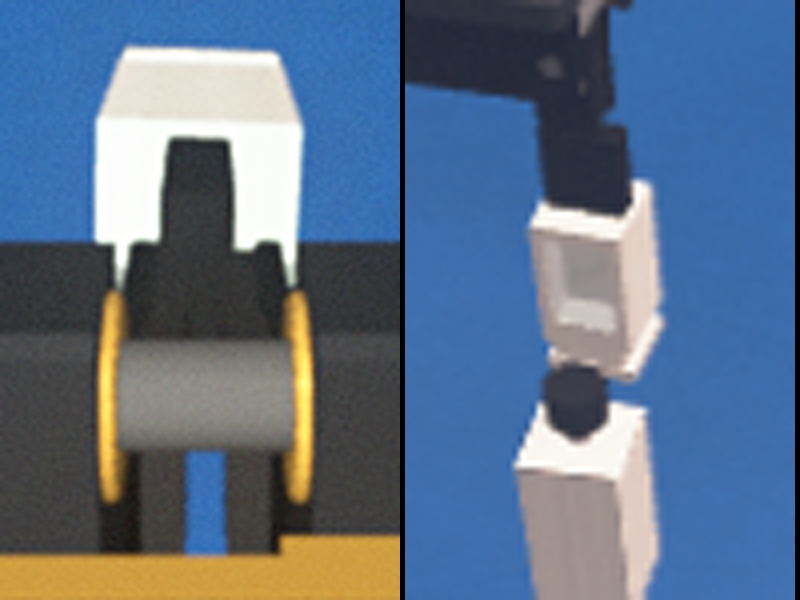

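The fingers closed on the -y side of the tab, which stands just past them in +y. I'll measure where the cell is now.

```bash
python3 - <<'E'
from h import *
P=vision.camera_params("wrist");o=manip.observe();print(np.array(P["world_from_camera"]).round(4).tolist(),o["tool_pos"]);print(P["camera_matrix"],vision.camera_params("top")["camera_matrix"])
for u,z in(((294.2,200.5),.072),((345.5,200.5),.072),((301.3,181.9),0.),((339.5,182.2),0.),((312,205),.108),((327.5,205),.108)):
    c,d=ray(0,u,P); print(u,z,c+d*(z-c[2])/d[2])
for t in["cell","cell_tab","cell_window"]:
    r=[]
    for c in["scene","wrist"]:
        l=place_of(c,t);print(t,c,[(np.round(a["xy"],1),round(a["confidence"],2)) for a in l[:1]])
        if l:r.append(ray(c,l[0]["xy"]))
    if len(r)>1:print(*tri(r))
print(proj("scene",o["tool_pos"]),proj("wrist",o["tool_pos"]),proj("wrist",o["tool_pos"]+[0,0,.05]))
E
```

```text
[[0.9784, 0.2002, 0.0515, 0.4934], [-0.2067, 0.9466, 0.2474, -0.1591], [0.0008, -0.2527, 0.9675, 0.2751], [0.0, 0.0, 0.0, 1.0]] [ 0.47842662 -0.22707825  0.0814428 ]
[[294.73562515   0.         320.90644831]
 [  0.         294.73562515 203.7593969 ]
 [  0.           0.           1.        ]] [[381.63990584   0.         328.38425364]
 [  0.         381.63990584 198.18466153]
 [  0.           0.           1.        ]]
(294.2, 200.5) 0.072 [ 0.46454105 -0.20471103  0.072     ]
(345.5, 200.5) 0.072 [ 0.50017817 -0.21224912  0.072     ]
(301.3, 181.9) 0.0 [ 0.46503569 -0.20463084  0.        ]
(339.5, 182.2) 0.0 [ 0.50034553 -0.21239204  0.        ]
(312, 205) 0.108 [ 0.47924751 -0.20142493  0.108     ]
(327.5, 205) 0.108 [ 0.48814154 -0.20330635  0.108     ]
cell scene [(array([275.5, 186. ]), 0.94)]
cell wrist [(array([319.2, 200.7]), 0.8)]
[ 0.47789742 -0.22852333  0.00380233] [np.float64(0.003281412898957463), np.float64(0.0032814128989574923)]
cell_tab scene [(array([273. , 157.1]), 0.72)]
cell_tab wrist [(array([317. , 233.6]), 0.79)]
[ 0.47644355 -0.2282617   0.08861632] [np.float64(0.0017054428274905376), np.float64(0.0017054428274904216)]
cell_window scene [(array([274.2, 171.2]), 0.74)]
cell_window wrist [(array([320.5, 211.8]), 0.78)]
[ 0.47955587 -0.22678084  0.05017467] [np.float64(0.0036848088396916304), np.float64(0.003684808839691571)]
[274.4426865  160.45475968] [319.83351335 230.3059983 ] [319.57848535 262.29265759]
```

```bash
python3 - <<'E'
from h import *
np.set_printoptions(precision=0,suppress=True)
a=np.radians(-12);X=np.array([np.cos(a),np.sin(a),0]);Y=np.array([-np.sin(a),np.cos(a),0]);c=np.array([.4786,-.2265,0])
for n,p in dict(tabtop_my=c+[0,0,.108]-.016*Y+.006*X,tabtop_py=c+[0,0,.108]+.016*Y+.006*X,tabbot_my=c+[0,0,.072]-.016*Y+.006*X,tabbot_py=c+[0,0,.072]+.016*Y+.006*X,frame_py=c+[0,0,.072]+.018*(X+Y),frame_my=c+[0,0,.072]+.018*(X-Y),padtip_py=c+[0,0,.0814]+.0095*Y+.006*X,padtip_my=c+[0,0,.0814]-.0095*Y+.006*X,pad108=c+[0,0,.115]+.0095*Y+.006*X).items():
    s=proj("scene",p);w=proj("wrist",p);print(n,"scene-crop",(s-[245,130])*6+[405,0],"wrist-crop",(w-[270,170])*4)
o=manip.observe();print(o["force"],o["width"])
E
```

```text
tabtop_my scene-crop [530. 129.] wrist-crop [238. 393.]
tabtop_py scene-crop [613. 140.] wrist-crop [240. 196.]
tabbot_my scene-crop [540. 207.] wrist-crop [232. 303.]
tabbot_py scene-crop [621. 218.] wrist-crop [233. 135.]
frame_py scene-crop [616. 239.] wrist-crop [301. 124.]
frame_my scene-crop [524. 225.] wrist-crop [297. 313.]
padtip_py scene-crop [602. 196.] wrist-crop [235. 186.]
padtip_my scene-crop [554. 189.] wrist-crop [234. 289.]
pad108 scene-crop [594. 122.] wrist-crop [241. 254.]
[-0.  1. -1.] 0.005598546826012912
```

The projections match a tab fully visible below the fingers, so the fingertips really end at z ≈ 0.108, about 27 mm above the reported TCP. I'll open, go 24 mm lower and close again.

```bash
python3 -m creep '[[0,0,0,0,0,0],[0,0,0,0,0,0],[0,0,0,0,0,0],[0,0,0,0,0,0],[0,0,0,0,0,0],[0,0,0,0,0,0],[0,0,0,0,0,0],[0,0,-0.15,0,0,0],[0,0,-0.3,0,0,0],[0,0,-0.45,0,0,0],[0,0,-0.6,0,0,0],[0,0,-0.6,0,0,0]]' 0.5
python3 -m creep '[[0,0,0,0,0,0],[0,0,0,0,0,0],[0,0,0,0,0,0],[0,0,0,0,0,0],[0,0,0,0,0,0],[0,0,0,0,0,0],[0,0,0,0,0,0]]' 0.95 25
```

```text
time_s: 7.8
tool_pos: [0.4775, -0.2264, 0.0558]
tcp_rot: [[0.207, 0.978, -0.002], [0.978, -0.207, 0.002], [0.001, -0.003, -1.0]]
force: [0.0, 0.6, 0.4]
width: 0.498
grip_force: 0.0
time_s: 8.38
tool_pos: [0.4784, -0.2271, 0.0575]
tcp_rot: [[0.207, 0.978, 0.0], [0.978, -0.207, -0.0], [-0.0, 0.0, -1.0]]
force: [-0.0, -0.1, 0.1]
width: 0.137
grip_force: 25.0
```

Gripped: width 0.137 is 11.9 mm, which matches the tab. I'll lift, then carry and turn to a look pose beside the gauge.

```bash
python3 -m creep '[[0,0,0.1,0,0,0],[0,0,0.4,0,0,0],[0,0,0.9,0,0,0],[0,0,1.5,0,0,0],[0,0,2.2,0,0,0],[0,0,2.9,0,0,0],[0,0,3.6,0,0,0],[0,0,4.2,0,0,0],[0,0,4.56,0,0,0],[0,0,4.56,0,0,0]]' - 40
python3 -m creep '[[0,0.4,0,0,0,-0.8],[0,1.1,0,0,0,-1.8],[-0.1,1.9,0,0,0,-2.8],[-0.1,2.7,0,0,0,-3.8],[-0.2,3.5,0,0,0,-4.8],[-0.2,4.3,0,0,0,-5.8],[-0.3,5.1,0,0,0,-6.8],[-0.33,5.9,0,0,0,-7.8],[-0.33,6.7,0,0,0,-8.8],[-0.33,7.4,0,0,0,-9.8],[-0.33,7.9,0,0,0,-10.6],[-0.33,8.05,0,0,0,-10.88]]'
python3 -m creep '[[0,0,0,0,0,0],[0,0,0,0,0,0],[0,0,0,0,0,0],[0,0,0,0,0,0]]'
python3 - <<'E'
from h import *
import pickle
P=vision.camera_params("wrist"); save("wrist","w4.png"); pickle.dump(P,open("w4.pkl","wb"))
for t in["gauge","light_path","slide_mid","catch","cell"]:
    print(t,[(np.round(a["xy"],1).tolist(),round(a["confidence"],2)) for a in place_of("wrist",t)[:3]])
im=cv2.imread("pics/w4.png"); cv2.imwrite("pics/w4c.png",cv2.resize(im[0:266,150:505],None,fx=2.25,fy=2.25,interpolation=cv2.INTER_CUBIC)[:, :800])
E
```

```text
time_s: 9.22
tool_pos: [0.4803, -0.2284, 0.2436]
tcp_rot: [[0.206, 0.978, 0.006], [0.978, -0.206, -0.005], [-0.003, 0.007, -1.0]]
force: [0.3, 0.6, -1.1]
width: 0.137
grip_force: 39.9
time_s: 10.22
tool_pos: [0.4635, 0.0979, 0.2385]
tcp_rot: [[0.975, 0.221, -0.003], [0.221, -0.975, 0.001], [-0.003, -0.002, -1.0]]
force: [0.2, -0.6, -1.0]
width: 0.138
grip_force: 39.9
time_s: 10.55
tool_pos: [0.465, 0.0941, 0.2394]
tcp_rot: [[0.975, 0.221, -0.001], [0.221, -0.975, -0.0], [-0.001, -0.0, -1.0]]
force: [-0.1, 0.4, -1.9]
width: 0.132
grip_force: 39.9
gauge [([326.2, 122.1], 0.6)]
light_path [([326.5, 121.9], 0.85)]
slide_mid [([323.1, 119.5], 0.62)]
catch [([325.3, 137.7], 0.78)]
cell [([320.3, 222.7], 0.68), ([317.7, 208.5], 0.63)]
```

View pics/w4c.png

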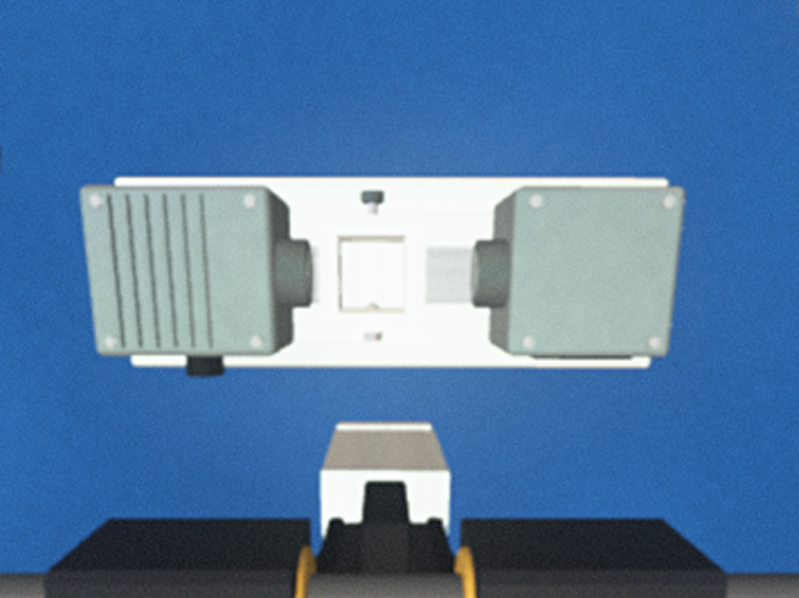

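The view shows the pocket with its rim centre at crop (372,273), pixel (315.6,121.4), and the ball at (373,305). The gauge is square to the tool, and the held cell is upright and square at (385,470).

```bash
python3 - <<'E'
from h import *
import pickle; np.set_printoptions(precision=4,suppress=True)
P=pickle.load(open("w4.pkl","rb")); tp=np.array([.465,.0941,.2394]); foot=tp[2]-.0575
R=np.array([[.975,.221],[.221,-.975]])  # cols tool x, tool y
def L(u,z):
    c,d=ray(0,(u[0]/2.25+150,u[1]/2.25),P); X=c+d*(z-c[2])/d[2]; return X, R.T@(X[:2]-tp[:2])
for n,u,z in [("far1",(115,178),.012),("far2",(668,180),.012),("near1",(131,366),.012),("near2",(650,367),.012),
 ("pk",(338,236),.042),("pk",(407,236),.042),("pk",(340,311),.042),("pk",(405,311),.042),("knobs far",(372,195),.03),
 ("cell top",(321,470),foot+.072),("cell top",(450,470),foot+.072),("cell foot",(337,424),foot),("cell foot",(431,424),foot)]:
    X,l=L(u,z); print(n,X,"tool xy mm",l*1000)
E
```

```text
far1 [0.5576 0.2789 0.012 ] tool xy mm [ 131.1398 -159.6627]
far2 [ 0.6286 -0.0402  0.012 ] tool xy mm [129.8793 167.0855]
near1 [0.4493 0.2557 0.012 ] tool xy mm [  20.3788 -160.9864]
near2 [ 0.5212 -0.065   0.012 ] tool xy mm [ 19.6217 167.5812]
pk [0.5533 0.1413 0.042 ] tool xy mm [ 96.4914 -26.5038]
pk [0.5618 0.1036 0.042 ] tool xy mm [96.4736 12.1446]
pk [0.5133 0.1318 0.042 ] tool xy mm [ 55.4544 -26.0995]
pk [0.5216 0.0953 0.042 ] tool xy mm [55.4389 11.3275]
knobs far [0.5799 0.1279 0.03  ] tool xy mm [119.4563  -7.5637]
cell top [0.4803 0.1162 0.2539] tool xy mm [ 19.812  -18.1973]
cell top [0.4883 0.0809 0.2539] tool xy mm [19.8005 17.9713]
cell foot [0.4785 0.1164 0.1819] tool xy mm [ 18.0593 -18.7651]
cell foot [0.4865 0.081  0.1819] tool xy mm [18.0467 17.5236]
```

```bash
python3 -m creep '[[0.5,0.2,0,0,0,0],[1.2,0.4,0,0,0,0],[1.78,0.56,0,0,0,0],[1.78,0.56,-0.6,0,0,0],[1.78,0.56,-1.4,0,0,0],[1.78,0.56,-2.2,0,0,0],[1.78,0.56,-2.8,0,0,0],[1.78,0.56,-3.1,0,0,0],[1.78,0.56,-3.3,0,0,0],[1.78,0.56,-3.3,0,0,0],[1.78,0.56,-3.3,0,0,0],[1.78,0.56,-3.3,0,0,0]]'
python3 -m creep '[[0,0,-0.05,0,0,0],[0,0,-0.1,0,0,0],[0,0,-0.15,0,0,0],[0,0,-0.18,0,0,0],[0,0,-0.18,0,0,0],[0,0,-0.18,0,0,0],[0,0,-0.18,0,0,0]]'
```

```text
time_s: 11.85
tool_pos: [0.5376, 0.1173, 0.109]
tcp_rot: [[0.975, 0.221, 0.003], [0.221, -0.975, 0.0], [0.003, 0.001, -1.0]]
force: [0.1, 0.0, -0.8]
width: 0.134
grip_force: 39.9
time_s: 12.43
tool_pos: [0.5365, 0.1173, 0.1007]
tcp_rot: [[0.975, 0.221, 0.0], [0.221, -0.975, 0.0], [0.0, 0.0, -1.0]]
force: [-0.0, 0.6, -0.8]
width: 0.135
grip_force: 39.9
```

```bash
python3 -m creep '[[0,0,-0.02,0,0,0],[0,0,-0.04,0,0,0],[0,0,-0.06,0,0,0],[0,0,-0.06,0,0,0],[0,0,-0.06,0,0,0]]'
python3 -m creep '[[0,0,-0.02,0,0,0],[0,0,-0.04,0,0,0],[0,0,-0.06,0,0,0],[0,0,-0.06,0,0,0],[0,0,-0.06,0,0,0]]'
```

```text
time_s: 12.85
tool_pos: [0.5364, 0.1173, 0.0982]
tcp_rot: [[0.975, 0.221, -0.0], [0.221, -0.975, -0.0], [-0.0, -0.0, -1.0]]
force: [0.3, -0.8, -1.1]
width: 0.135
grip_force: 39.9
time_s: 13.27
tool_pos: [0.5364, 0.1173, 0.0957]
tcp_rot: [[0.975, 0.221, -0.0], [0.221, -0.975, 0.0], [-0.0, -0.0, -1.0]]
force: [-0.3, 0.3, -1.7]
width: 0.134
grip_force: 39.9
```

```bash
python3 -m creep '[[0,0,-0.02,0,0,0],[0,0,-0.04,0,0,0],[0,0,-0.06,0,0,0],[0,0,-0.08,0,0,0],[0,0,-0.08,0,0,0],[0,0,-0.08,0,0,0]]'
```

```text
time_s: 13.77
tool_pos: [0.5364, 0.1173, 0.0926]
tcp_rot: [[0.975, 0.221, -0.0], [0.221, -0.975, 0.0], [-0.0, -0.0, -1.0]]
force: [0.3, 0.5, -1.2]
width: 0.137
grip_force: 39.9
```

The foot is 7 mm below the rim with no contact force, so it's in the pocket. I'll continue gently to the catch.

```bash
python3 -m creep '[[0,0,-0.02,0,0,0],[0,0,-0.04,0,0,0],[0,0,-0.06,0,0,0],[0,0,-0.06,0,0,0],[0,0,-0.06,0,0,0]]'
python3 -m creep '[[0,0,-0.02,0,0,0],[0,0,-0.04,0,0,0],[0,0,-0.04,0,0,0],[0,0,-0.04,0,0,0]]'
```

```text
time_s: 14.18
tool_pos: [0.5368, 0.1173, 0.0903]
tcp_rot: [[0.975, 0.221, 0.001], [0.221, -0.975, 0.0], [0.001, 0.0, -1.0]]
force: [0.5, -0.8, -1.6]
width: 0.137
grip_force: 39.9
time_s: 14.52
tool_pos: [0.5369, 0.1173, 0.0892]
tcp_rot: [[0.975, 0.221, 0.001], [0.221, -0.975, 0.0], [0.001, 0.0, -1.0]]
force: [0.1, -0.4, 5.0]
width: 0.137
grip_force: 40.0
```

```bash
python3 -m creep '[[0,0,-0.02,0,0,0],[0,0,-0.04,0,0,0],[0,0,-0.06,0,0,0],[0,0,-0.06,0,0,0],[0,0,-0.06,0,0,0]]'
python3 -m creep '[[0,0,-0.02,0,0,0],[0,0,-0.04,0,0,0],[0,0,-0.06,0,0,0],[0,0,-0.06,0,0,0],[0,0,-0.06,0,0,0]]'
```

```text
time_s: 14.93
tool_pos: [0.5373, 0.1173, 0.088]
tcp_rot: [[0.975, 0.222, 0.002], [0.222, -0.975, -0.0], [0.002, 0.001, -1.0]]
force: [-1.7, -0.5, 12.2]
width: 0.134
grip_force: 40.0
time_s: 15.35
tool_pos: [0.537, 0.1173, 0.0854]
tcp_rot: [[0.975, 0.222, 0.002], [0.222, -0.975, -0.0], [0.002, 0.001, -1.0]]
force: [-1.4, -0.4, 10.4]
width: 0.131
grip_force: 40.0
```

```bash
python3 -m creep '[[0,0,-0.02,0,0,0],[0,0,-0.04,0,0,0],[0,0,-0.06,0,0,0],[0,0,-0.06,0,0,0],[0,0,-0.06,0,0,0]]'
python3 -m creep '[[0,0,-0.02,0,0,0],[0,0,-0.04,0,0,0],[0,0,-0.06,0,0,0],[0,0,-0.06,0,0,0],[0,0,-0.06,0,0,0]]'
```

```text
time_s: 15.77
tool_pos: [0.537, 0.1172, 0.0828]
tcp_rot: [[0.975, 0.222, 0.002], [0.222, -0.975, -0.0], [0.002, 0.001, -1.0]]
force: [-1.6, -0.2, 9.7]
width: 0.135
grip_force: 40.0
time_s: 16.18
tool_pos: [0.5367, 0.1172, 0.0793]
tcp_rot: [[0.975, 0.222, 0.001], [0.222, -0.975, -0.0], [0.001, 0.0, -1.0]]
force: [-0.6, -0.2, 2.0]
width: 0.133
grip_force: 40.0
```

```bash
python3 -m creep '[[0,0,-0.02,0,0,0],[0,0,-0.04,0,0,0],[0,0,-0.04,0,0,0],[0,0,-0.04,0,0,0]]'
```

```text
time_s: 16.52
tool_pos: [0.5366, 0.1174, 0.0775]
tcp_rot: [[0.975, 0.221, 0.0], [0.221, -0.975, 0.0], [0.0, -0.0, -1.0]]
force: [-0.9, 1.4, 5.1]
width: 0.136
grip_force: 40.0
```

```bash
python3 -m creep '[[0,0,-0.01,0,0,0],[0,0,-0.02,0,0,0],[0,0,-0.02,0,0,0],[0,0,-0.02,0,0,0]]'
```

```text
time_s: 16.85
tool_pos: [0.5366, 0.1175, 0.0774]
tcp_rot: [[0.975, 0.221, 0.001], [0.221, -0.975, 0.0], [0.001, -0.0, -1.0]]
force: [-1.2, 0.2, 8.2]
width: 0.136
grip_force: 40.0
```

Firm floor: force rises without travel, at exactly the expected height. Releasing a little and rising straight up.

```bash
python3 -m creep '[[0,0,0,0,0,0],[0,0,0,0,0,0],[0,0,0,0,0,0],[0,0,0,0,0,0],[0,0,0,0,0,0],[0,0,0,0,0,0]]' 0.6
python3 -m creep '[[0,0,0.2,0,0,0],[0,0,0.5,0,0,0],[0,0,1,0,0,0],[0,0,1.6,0,0,0],[0,0,2.4,0,0,0],[-0.7,-0.2,3.2,0,0,0],[-1.4,-0.3,4,0,0,0],[-1.8,-0.4,4,0,0,0],[-1.8,-0.4,4,0,0,0],[-1.8,-0.4,4,0,0,0],[-1.8,-0.4,4,0,0,0]]'
python3 - <<'E'
from h import *
save("wrist","w5.png");save("scene","s5.png")
a=cv2.imread("pics/w5.png");b=cv2.imread("pics/s5.png")
cv2.imwrite("pics/comp5.png",np.hstack([cv2.resize(a[40:290,180:460],None,fx=1.4,fy=1.4),cv2.resize(b[130:255,200:340+165],None,fx=1.3,fy=1.3)[:, :400] if 0 else cv2.resize(b[120:245,340:510],(400,350))]))
for t in["cell","cell_tab"]:
    r=[]
    for c in("scene","wrist"):
        l=place_of(c,t)
        if l:r.append(ray(c,l[0]["xy"]))
    if len(r)==2:print(t,*tri(r))
print(manip.observe()["force"],manip.observe()["time_s"])
E
```

```text
time_s: 17.35
tool_pos: [0.5362, 0.1173, 0.0763]
tcp_rot: [[0.975, 0.221, -0.001], [0.221, -0.975, -0.0], [-0.001, -0.0, -1.0]]
force: [0.0, 0.6, -0.5]
width: 0.387
grip_force: 0.0
time_s: 18.27
tool_pos: [0.4652, 0.1013, 0.2367]
tcp_rot: [[0.975, 0.221, 0.001], [0.221, -0.975, 0.0], [0.001, 0.0, -1.0]]
force: [0.5, -0.1, -0.5]
width: 0.4
grip_force: 0.0
cell [0.5343994  0.11579975 0.01778312] [np.float64(0.003590190395144906), np.float64(0.0035901903951449715)]
cell_tab [0.53669504 0.11716994 0.10441729] [np.float64(0.0029187585425055544), np.float64(0.0029187585425056264)]
[ 0.43554697 -0.3196101   0.12740375] 18.5667
```

View pics/comp5.png

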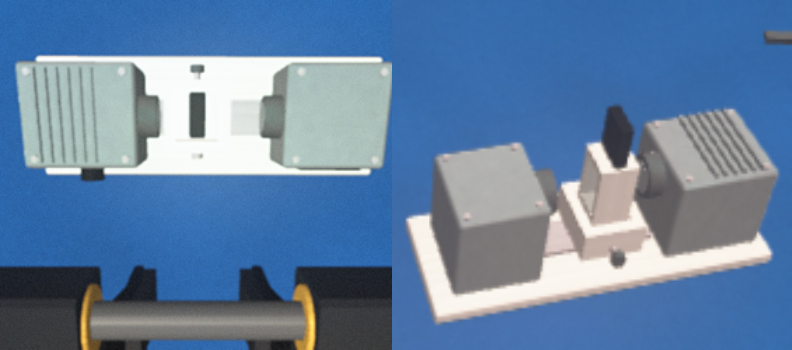

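The cell stands upright in the saddle with its windows towards the houses (tab at crop (197,115)). The gripper is clear.

```bash
python3 -c "
from cell import manip; print(manip.hand_in())"
```

```text
the job is handed in; nothing more can be done
None
```

The cell is fully home in the saddle past the spring catch, windows facing the lamp and detector, released, and the job is handed in at about 19 s; the robot touched none of the bystanders, and `hand_in()` returned no verdict.

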